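Unstack the biscuit dishes onto their firing setters

ROBOT

A 6-joint arm with a two-finger parallel gripper is mounted at the origin on the work surface. World frame = base frame: x ahead of the robot, y to its left, z up, the work surface at z = 0. Lengths are in m, angles in rad, forces in N, time in s.
With the tool pointing down it reaches from about 0.425 to 0.95 m from the base axis. Payload 3.5 kg.
Tool frame: the origin (TCP) lies midway between the tips of the shut fingers; the grasp point (between the pads) lies 19 mm behind it (ctrl.hold_point_z is the distance from the TCP to the grasp point, in m); z points along the fingers, y is the line along which they close (so a half turn about z gives the same grasp; the last joint's range is limited). The gripper opens to 85 mm and grips with 20 to 120 N. Pads are 22 mm wide; open, the fingers measure 114 mm over their backs; the gripper's body (76 mm by 85 mm) begins 54 mm behind the grasp point. The pads swing forward as they close: fully open they stand 13 mm farther back than shut.
Start: joints at [-1.383, 0.286, 1.577, -0, 1.279, -0.15], TCP at [0.224, -0.637, 0.231] pointing down, gripper open.
Joint ranges: [-2.77, 2.77], [-0.9, 2.22], [0.21, 2.48], [-1.53, 4.67], [0.24, 2.81], [-2.84, 2.84]. Speed limits (rad/s): [2.79, 2.79, 3.14, 3.14, 3.14, 3.14].

INTERFACE

Orientations are given as a unit quaternion [x, y, z, w].
In Python, from plant import readout, cams, sign_off, ctrl gives the robot as it stands. The module is installed in compiled form; this text tells all that it offers.
- The arm moves only by the tool step_arm, never from a script. Its argument "increments" is a list of rows, each a list of 2 entries, a list of its own where there are three numbers: the shift along the world's x, y, z in mm, then the turn, a rotation vector about the world's x, y, z in rad. In form: [[[x, y, z], [rx, ry, rz]], ...]. A call has 1 to 8 rows; each row shifts and turns the commanded pose from where the row before left it; what a row does not reach is not made up. A row lasts 1/12 s, in which the tool goes at most 41.7 mm and 7.16 degrees, less where a joint would pass 70% of its speed; a pose out of reach is approached as far as the arm can. A call is refused whole if a number of a shift passes 41.7 or a number of a turn 0.125, either way. A call with a gripper value outside its range is refused whole. "fingers" is the opening, from -1 (shut) to 1 (fully open), set as the call begins (left out, the last holds). The fingers move at their own pace and stop on an object; "grip_force" is the grip in N (left out, the last holds). Time passes only in rows, so rows that do not move let the fingers close. It gives the time, the measured TCP pose, the force, the opening and the grip force at its end, in the units of the state.
- readout.get_state(): the state, without advancing time (a new reading comes with each control period).
- cams.read_camera(name): name is "scene" or "top" or "wrist"; returns the picture (400x640x3 uint8, red, green, blue); there is no depth.
- cams.get_calibration(name): a dict with "fx", "fy", "cx", "cy" (pixels), "eye" and "rotation" of the camera in the world; the wrist camera has in their place "T_tool_cam" (4x4, takes a point from camera to tool coordinates, whose origin is the TCP and whose axes are the flange's). Camera axes: x right, y up, looking along -z (the intrinsics and any distortion apply to the point x, -y, -z); pixel columns grow to the right and rows downward; lengths in m; the calibration is good to about 2 mm. The wrist camera is an equidistant fisheye: a pixel r from the principal point sees the ray r / f radians off the axis. A picture is of the moment at which its call begins: read the wrist's pose just before it. get_calibration takes no time and is no camera call.
- sign_off(): hands the job in; it is judged then, once.
The state is a dict: "time": time; "qpos": joint angles; "dq": joint speeds; "joint_efforts": joint torques, N m; "eef_pos": TCP position; "tcp_rot": TCP orientation; "contact_force": force on the tool from outside, world axes, zero at the start; "wrist_torque": the same for the moment, N m; "opening": opening from 0.0 (shut) to 1.0 (fully open); "finger_force": force on a finger pad.
Only numpy, scipy, OpenCV 4.12 (cv2) and the standard library are available. Lean on these libraries where they do the work, as an engineer would, in place of code of your own. Each camera call takes 0.05 s, during which the arm holds its last target. There are 200 camera calls.

TASK

Get the porcelain dishes ready for firing: take the stack on the wooden board apart and stand each dish upright on the setter of its own shape on the kiln shelf, centred on it and lined up with its outline. Set the dishes down gently, without dropping or tipping them, and leave the cup and the bottle where they stand.

Things in the scene. Friction and masses are not known exactly. Their poses are not given: they have to be found in the camera images.
- round_dish: Loose round dish, white porcelain, about 60 g; round, body 42 mm across, foot 28 mm across and 16 mm high, 38 mm high in all. Body over the foot 22 mm high, upright sides, 5 mm walls, well 14 mm deep. Starts at the top of the stack, foot in the square dish's well, body 2 mm above that rim, turned up to 6 deg. Origin: centre of the foot's underside, z up.
- square_dish: Loose square dish, white porcelain, about 100 g; square, body 54 x 54 mm, foot 34 x 34 mm and 16 mm high, 38 mm high in all. Body over the foot 22 mm high, upright sides, 5 mm walls, well 14 mm deep. Starts third from the bottom, foot in the oval dish's well, body 2 mm above that rim, turned up to 6 deg. Origin: centre of the foot's underside, z up; x, y along sides.
- oval_dish: Loose oval dish, white porcelain, about 170 g; straight sides, half-round ends, body 104 x 58 mm (long side along x), foot 84 x 38 mm and 16 mm high, 38 mm high in all. Body over the foot 22 mm high, upright sides, 5 mm walls, well 14 mm deep. Starts second from the bottom, foot in the oblong dish's well, body 2 mm above that rim, turned up to 6 deg. Origin: centre of the foot's underside, z up.
- oblong_dish: Loose oblong dish, white porcelain, about 240 g; rectangular, rounded corners, body 132 x 64 mm (long side along x), foot 112 x 44 mm and 10 mm high, 32 mm high in all. Body over the foot 22 mm high, upright sides, 5 mm walls, well 14 mm deep. Starts at the bottom of the stack on the wooden board (18 mm thick). Origin: centre of the foot's underside, z up.
- round_setter: firing setter for the round dish: flat buff-coloured refractory plate, round, 54 mm across, 8 mm thick, lying fixed on the dark kiln shelf (a 340 x 370 x 15 mm slab on the bench, so the setter's top is 23 mm above the bench). Origin at the centre of its underside, z up.
- square_setter: firing setter for the square dish: flat buff-coloured refractory plate, square, 66 x 66 mm, 8 mm thick, lying fixed on the dark kiln shelf (a 340 x 370 x 15 mm slab on the bench, so the setter's top is 23 mm above the bench). Origin at the centre of its underside, z up; x and y square to the sides.
- oval_setter: firing setter for the oval dish: flat buff-coloured refractory plate, oval, 116 x 70 mm, long side along its x axis, 8 mm thick, lying fixed on the dark kiln shelf (a 340 x 370 x 15 mm slab on the bench, so the setter's top is 23 mm above the bench). Origin at the centre of its underside, z up.
- oblong_setter: firing setter for the oblong dish: flat buff-coloured refractory plate, rectangular, 144 x 76 mm, long side along its x axis, 8 mm thick, lying fixed on the dark kiln shelf (a 340 x 370 x 15 mm slab on the bench, so the setter's top is 23 mm above the bench). Origin at the centre of its underside, z up.
- plaster_cup: bystander: white cup, 76 mm across the mouth and 80 mm high, standing loose on the bench beyond the kiln shelf and the board. Origin at the centre of its underside.
- bottle: bystander: glass bottle with a black cap and a paper label, 54 mm across and 125 mm high, standing loose on the bench beyond the kiln shelf and the board. Origin at the centre of its underside.
Things that resemble listed ones, but are neither listed nor needed, are in the scene too. Leave any purple or turquoise look-alike of the square_dish alone.

How it is judged:
At the end, for the whole second after the job is handed in: each dish stands at rest and upright (within 3 degrees) with its foot flat on the setter of its own shape, centre within 10 mm of the setter's centre; the oblong, oval and square dishes are lined up with their setters within 10 degrees (either way round, the square on any side); all released (horizontal distance between round_dish and round_setter below 0.01 m and z of round_dish in the frame of round_setter between 0.005 and 0.011 m and angle between each of round_dish, square_dish, oval_dish, oblong_dish's own z axis and vertical below 0.06 rad and linear speed of each of round_dish, square_dish, oval_dish, oblong_dish below 0.01 m/s and horizontal distance between square_dish and square_setter below 0.01 m and z of square_dish in the frame of square_setter between 0.005 and 0.011 m and (angle between the x axis of square_dish and the x axis of square_setter, either way round below 0.17 rad or angle between the x axis of square_dish and the y axis of square_setter, either way round below 0.17 rad) and horizontal distance between oval_dish and oval_setter below 0.01 m and z of oval_dish in the frame of oval_setter between 0.005 and 0.011 m and angle between the x axis of oval_dish and the x axis of oval_setter, either way round below 0.17 rad and horizontal distance between oblong_dish and oblong_setter below 0.01 m and z of oblong_dish in the frame of oblong_setter between 0.005 and 0.011 m and angle between the x axis of oblong_dish and the x axis of oblong_setter, either way round below 0.17 rad); the robot touches nothing.
It fails at once if a dish is tipped by more than 35 degrees (angle between any of round_dish, square_dish, oval_dish, oblong_dish's own z axis and vertical above 0.6 rad).
It fails at once if a dish is dropped (it falls free, touched by nothing, faster than 0.4 m/s: a drop of about 8 mm) ((contact force between round_dish and anything else below 0.02 N and linear speed of round_dish above 0.4 m/s) or (contact force between square_dish and anything else below 0.02 N and linear speed of square_dish above 0.4 m/s) or (contact force between oval_dish and anything else below 0.02 N and linear speed of oval_dish above 0.4 m/s) or (contact force between oblong_dish and anything else below 0.02 N and linear speed of oblong_dish above 0.4 m/s)).
It fails at once if a dish is slammed or pressed hard on its setter (over 60 N) (contact force between round_dish and round_setter above 60 N or contact force between square_dish and square_setter above 60 N or contact force between oval_dish and oval_setter above 60 N or contact force between oblong_dish and oblong_setter above 60 N).
It fails at once if the cup is moved by more than 20 mm (distance of plaster_cup from where it was at the start of the episode above 0.02 m).
It fails at once if the bottle is moved by more than 20 mm (distance of bottle from where it was at the start of the episode above 0.02 m).
It also fails if it takes over 120 s, if anything falls off the work surface, if the arm or the gripper's body presses on something with over 40 N, if the wrist force passes 120 N, or if a joint passes its speed limit or range.

## Working session

There is one attempt and no reset: what is moved stays moved. The work goes in short steps, Python scripts to look and compute and a tool call to move; the robot and the scene stay as the last step left them, time stands still between calls to the robot, and variables do not carry over. Pictures are saved under pics/ and viewed, at most 14 in all, crops included, and the job is handed in when it is done.

Besides the shell and the picture viewer there is one more tool, called after ">>>" as a command line: name --argument value ..., lists and objects as JSON in quotes. step_arm: Moves the arm, as the interface text tells. Its arguments: {"type":"object","properties":{"increments":{"type":"array","items":{"type":"array"}},"fingers":{"type":"number"},"grip_force":{"type":"number"}},"required":["increments"]}

```bash
mkdir -p pics; ls
cat > h.py <<'E'
import numpy as np, cv2
from plant import readout, cams, sign_off, ctrl
def snap(n,f):
    s=readout.get_state(); im=cams.read_camera(n); cv2.imwrite(f'pics/{f}.png',im[:,:,::-1]); return s,im
E
python3 - <<'E'
from h import *
for n in ['scene','top']:
    s,im=snap(n,n+'0')
a=[cv2.imread(f'pics/{n}0.png') for n in ['scene','top']]
for n in ['scene','top','wrist']:
    print(n,cams.get_calibration(n))
print(s, ctrl.hold_point_z)
E
```

```text
pics
scene {'fx': 422.9782766485958, 'fy': 422.9782766485958, 'cx': 314.72119635844115, 'cy': 200.39150939071416, 'eye': array([ 1.27513604, -0.01355451,  0.86852876]), 'rotation': array([0.26404424, 0.24389331, 0.61281663, 0.70374177])}
top {'fx': 471.05800871436395, 'fy': 471.05800871436395, 'cx': 316.6966987751367, 'cy': 202.47468082813816, 'eye': array([0.49446503, 0.05451813, 1.1303241 ]), 'rotation': array([ 0.01391503, -0.02700575, -0.70570163,  0.70785752])}
wrist {'fx': 309.70691628693146, 'fy': 309.70691628693146, 'cx': 318.7772852979689, 'cy': 197.69303187931402, 'T_tool_cam': array([[-7.14890456e-04,  9.51785832e-01,  3.06762481e-01,
         7.84687967e-02],
       [ 9.99999708e-01,  5.98070335e-04,  4.74814835e-04,
         5.85711251e-04],
       [ 2.68456493e-04,  3.06762731e-01, -9.51785982e-01,
        -1.42200252e-01],
       [ 0.00000000e+00,  0.00000000e+00,  0.00000000e+00,
         1.00000000e+00]])}
{'time': 0.05, 'qpos': array([-1.38302206e+00,  2.87167430e-01,  1.57815441e+00, -2.25492686e-05,
        1.27856230e+00, -1.50042821e-01]), 'dq': array([-0.00027741, -0.00235593, -0.00019179,  0.00039948, -0.00199393,
       -0.00027485]), 'joint_efforts': array([-7.66750309e-04, -4.07559657e+01, -2.93924010e+01, -1.76329650e-04,
        3.61420265e-03, -3.82794724e-06]), 'eef_pos': array([ 0.22358906, -0.63621621,  0.22995821]), 'tcp_rot': array([ 9.85767640e-01,  1.68109630e-01, -3.24048779e-05, -1.14533124e-03]), 'contact_force': array([ 0.89361578,  0.10483682, -0.92257846]), 'wrist_torque': array([0.01226817, 0.01046493, 0.00933064]), 'finger_force': 0.0, 'opening': 0.9989302459386196} 0.0187
```

View pics/scene0.png

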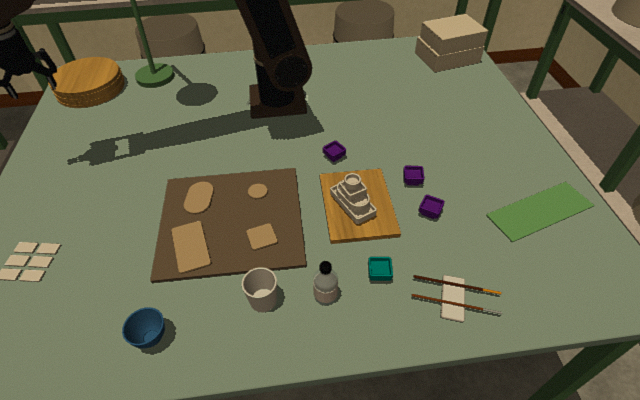

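View pics/top0.png

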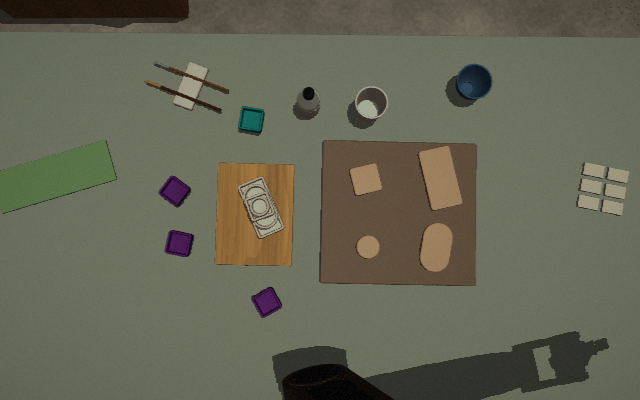

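Top view: the white stack is on the board at (262,208). The setters are round (368,247), square (366,179), oval (436,247) and oblong (440,178). 

Things that could be mistaken for the stack or its square dish:
- purple squares (175,191), (180,243), (267,302)
- turquoise square (252,120)
- white cup (371,103)
- pale tiles (603,190)

Only the white stack on the wooden board fits the description. I'll check it in a close crop.

```bash
cat >> h.py <<'E'
from scipy.spatial.transform import Rotation as R
def pose(n,s=None):
    c=cams.get_calibration(n)
    if n!='wrist': return np.array(c['eye']),R.from_quat(c['rotation']).as_matrix(),c
    T=np.array(c['T_tool_cam']); Rt=R.from_quat(s['tcp_rot']).as_matrix()
    return np.array(s['eef_pos'])+Rt@T[:3,3],Rt@T[:3,:3],c
def rays(n,px,s=None):
    e,Rm,c=pose(n,s); px=np.asarray(px,float).reshape(-1,2)
    u=(px-[c['cx'],c['cy']])/[c['fx'],c['fy']]
    if n=='wrist':
        r=np.linalg.norm(u,axis=1,keepdims=True)+1e-9
        d=np.hstack([u/r*np.sin(r),np.cos(r)])
    else: d=np.hstack([u,np.ones((len(u),1))])
    d=d/np.linalg.norm(d,axis=1,keepdims=True)*[1,-1,-1]
    return e,d@Rm.T
def onplane(n,px,z,s=None):
    e,d=rays(n,px,s); return e+d*((z-e[2])/d[:,2])[:,None]
def tri(v):
    A=np.zeros((3,3));b=np.zeros(3);L=[]
    for e,d in v:
        d=d.reshape(3);P=np.eye(3)-np.outer(d,d);A+=P;b+=P@e;L.append((e,P))
    p=np.linalg.solve(A,b); return p,max(np.linalg.norm(P@(p-e)) for e,P in L)
def project(n,p,s=None):
    e,Rm,c=pose(n,s); q=(np.asarray(p)-e)@Rm; q=q*[1,-1,-1]
    if n=='wrist':
        h=np.linalg.norm(q[:2]);q2=q[:2]/h*np.arctan2(h,q[2])
    else: q2=q[:2]/q[2]
    return q2*[c['fx'],c['fy']]+[c['cx'],c['cy']]
def blobs(mask,amin):
    mask=cv2.morphologyEx(mask.astype(np.uint8)*255,cv2.MORPH_OPEN,np.ones((3,3)))
    cs,_=cv2.findContours(mask,cv2.RETR_EXTERNAL,cv2.CHAIN_APPROX_NONE)
    return [c for c in cs if cv2.contourArea(c)>amin]
def fit(n,c,z,s=None):
    P=onplane(n,c.reshape(-1,2),z,s)[:,:2]*1000
    (m,wh,a)=cv2.minAreaRect(P.astype(np.float32)); 
    if wh[0]<wh[1]: wh=wh[::-1]; a+=90
    return np.round(m,1),np.round(wh,1),round((a+90)%180-90,1)
E
python3 - <<'E'
from h import *
im={n:cv2.imread(f'pics/{n}0.png') for n in ['top','scene']}
for p in [(368,247),(436,247),(440,178),(340,220),(245,250),(258,190)]: print(p,cv2.cvtColor(im['top'],cv2.COLOR_BGR2HSV)[p[1],p[0]])
for p in [(258,191),(198,197),(190,246),(263,236),(230,215)]: print(p,cv2.cvtColor(im['scene'],cv2.COLOR_BGR2HSV)[p[1],p[0]])
cv2.imwrite('pics/crop0.png',np.hstack([cv2.resize(im['top'][150:280,200:330],(390,390),interpolation=2),cv2.resize(im['scene'][150:250,310:410],(390,390),interpolation=2)]))
E
```

```text
(368, 247) [ 15  97 163]
(436, 247) [ 17 104 154]
(440, 178) [ 17 100 156]
(340, 220) [15 90 96]
(245, 250) [ 17 154 151]
(258, 190) [ 35  37 167]
(258, 191) [ 18 126 158]
(198, 197) [ 17 124 162]
(190, 246) [ 18 128 158]
(263, 236) [ 17 131 162]
(230, 215) [ 15 118  97]
```

View pics/crop0.png

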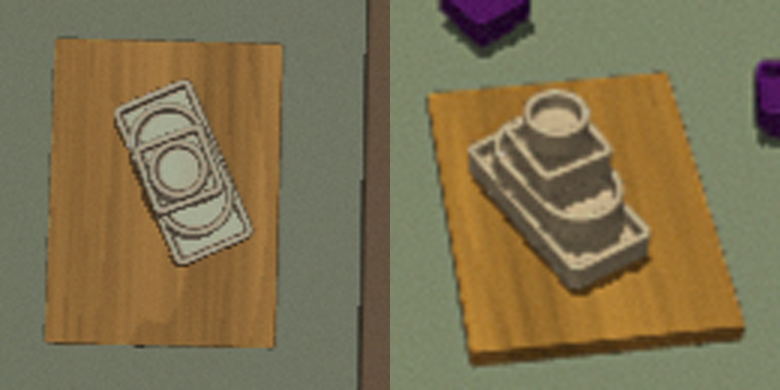

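The crop shows a white stack: round on square on oval on oblong. Its top-view centre is about (262,208). Next I'll measure the setters from two views and get a coarse stack position.

Run:
```python
from h import *
B={}
for n in ['top','scene']:
    im=cv2.imread(f'pics/{n}0.png'); hsv=cv2.cvtColor(im,cv2.COLOR_BGR2HSV)
    g=cv2.inRange(hsv,(8,60,125),(25,150,255))>0
    sh=np.zeros(g.shape,np.uint8)
    if n=='top': sh[145:283,325:475]=1
    else: sh[172:275,150:303]=1
    B[n]=blobs(g&(sh>0),60)
for c in B['top']:
    m,wh,a=fit('top',c,.023); 
    # match in scene via projected centre
    p=project('scene',[m[0]/1e3,m[1]/1e3,.023])
    cs=min(B['scene'],key=lambda k:np.linalg.norm(k.reshape(-1,2).mean(0)-p))
    ms=fit('scene',cs,.023)
    # height: centre pixels of each view
    ct=project('top',[*m/1e3,.023]); cc=project('scene',[*ms[0]/1e3,.023])
    q,r=tri([rays('top',ct),rays('scene',cc)])
    print('top',m,wh,a,'| scene',*ms,'| tri',np.round(q*1e3,1),round(r*1e3,1))
im=cv2.imread('pics/top0.png'); hsv=cv2.cvtColor(im,cv2.COLOR_BGR2HSV)
w=(hsv[:,:,1]<95); k=np.zeros(w.shape,bool); k[168:262,222:290]=1
w=cv2.morphologyEx((w&k).astype(np.uint8),cv2.MORPH_CLOSE,np.ones((5,5)))
for c in blobs(w>0,200): print('stack',fit('top',c,.05),cv2.minAreaRect(c))
```

```text
top [455.6 -85.5] [49.5 49.1] -89.9 | scene [454.3 -83.8] [51.2 49.5] 81.5 | tri [455.7 -84.5  24.6] 0.8
top [ 455.1 -247. ] [114.   68.6] -9.6 | scene [ 453.2 -244.9] [112.5  68.4] -11.1 | tri [ 455.2 -245.3   25.3] 1.0
top [615.3 -81.4] [64.9 64. ] 13.7 | scene [612.2 -79.7] [65.5 65.4] -75.3 | tri [614.9 -80.2  26.6] 0.8
top [ 619.5 -258.7] [142.8  74.7] 12.8 | scene [ 616.3 -256.7] [143.8  75.1] 12.8 | tri [ 619.  -256.6   26.8] 1.0
stack (array([546.7, 162.7]), array([131.3,  64.3]), 23.3) ((260.80078125, 206.88755798339844), (57.15975570678711, 28.231172561645508), 67.01129150390625)
```

The setter sizes and heights check out in both views. The stack is at about (547,163), turned about 23°. I'll move over the stack for a close look.

>>> step_arm --increments '[[[23, 32, 2], [0, 0, 0]], [[23, 32, 2], [0, 0, 0.02]], [[23, 32, 2], [0, 0, 0.02]], [[23, 32, 2], [0, 0, 0.02]], [[23, 32, 2], [0, 0, 0.01]], [[23, 32, 2], [0, 0, 0]], [[23, 32, 2], [0, 0, 0]], [[23, 32, 2], [0, 0, 0]]]' --fingers 1 --grip_force 40

```text
time: 0.77
eef_pos: [0.4083, -0.3789, 0.2469]
tcp_rot: [0.979, 0.202, -0.0, -0.0]
contact_force: [0.9, -0.2, -0.9]
opening: 0.998
finger_force: 0.0
```

>>> step_arm --increments '[[[23, 32, 2], [0, 0, 0]], [[23, 32, 2], [0, 0, 0]], [[23, 32, 2], [0, 0, 0]], [[23, 32, 2], [0, 0, 0]], [[4, 40, 0], [0, 0, 0]], [[4, 40, 0], [0, 0, 0]], [[4, 40, 0], [0, 0, 0]], [[4, 40, 0], [0, 0, 0]]]'

```text
time: 1.43
eef_pos: [0.5153, -0.0908, 0.2548]
tcp_rot: [0.979, 0.202, -0.0, -0.0]
contact_force: [1.4, -0.0, -0.1]
opening: 1.003
finger_force: 0.0
```

>>> step_arm --increments '[[[4, 40, 0], [0, 0, 0]], [[4, 40, 0], [0, 0, 0]], [[4, 40, 0], [0, 0, 0]], [[4, 40, 0], [0, 0, 0]], [[4, 40, 0], [0, 0, 0]], [[4, 40, 0], [0, 0, 0]], [[4, 16, 0], [0, 0, 0]], [[0, 0, 0], [0, 0, 0]]]'

```text
time: 2.1
eef_pos: [0.5433, 0.1666, 0.2547]
tcp_rot: [0.979, 0.205, -0.0, -0.001]
contact_force: [-0.6, -0.5, 0.3]
opening: 0.994
finger_force: 0.0
```

Run:
```python
from h import *
s,im=snap('wrist','w1'); print(s['eef_pos'],s['qpos'],R.from_quat(s['tcp_rot']).as_matrix()[:,0])
print(project('wrist',[.547,.163,.05],s))
```

```text
[0.54328751 0.166614   0.25467512] [1.18629546e-01 3.43762064e-02 1.81835275e+00 1.01918957e-03
 1.28968112e+00 1.27650885e+00] [ 9.16067525e-01  4.01023741e-01 -4.98465939e-04]
[322.80418839 168.25461664]
```

View pics/w1.png

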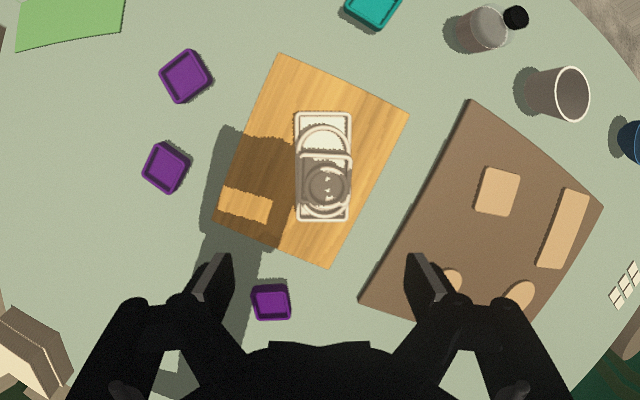

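The wrist view shows the stack at (322,167), with the round dish at (325,185) partly in the gripper's shadow. I'll extract the rim outlines.

Run:
```python
from h import *
im=cv2.imread('pics/w1.png')[100:235,280:370]
g=cv2.resize(im,None,fx=5,fy=5,interpolation=cv2.INTER_CUBIC)
gray=cv2.cvtColor(im,cv2.COLOR_BGR2GRAY)
gray=cv2.createCLAHE(4,(4,4)).apply(gray)
gg=cv2.cvtColor(cv2.resize(gray,None,fx=4,fy=4,interpolation=cv2.INTER_CUBIC),cv2.COLOR_GRAY2BGR)
cv2.imwrite('pics/w1c.png',np.hstack([cv2.resize(im,None,fx=4,fy=4,interpolation=cv2.INTER_CUBIC),gg]))
```

```text
(no output)
```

View pics/w1c.png

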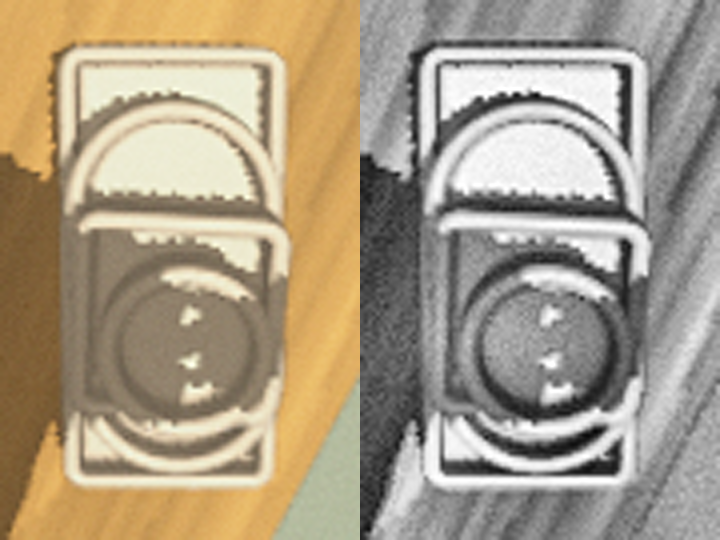

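The gripper's shadow hides the round dish's rim, so I'll shift left and take two views clear of the shadow.

>>> step_arm --increments '[[[-16, 37, 0], [0, 0, 0]], [[-16, 37, 0], [0, 0, 0]], [[0, 0, 0], [0, 0, 0]], [[0, 0, 0], [0, 0, 0]]]'

```text
time: 2.48
eef_pos: [0.511, 0.2372, 0.255]
tcp_rot: [0.979, 0.203, -0.0, 0.0]
contact_force: [-0.2, 0.2, 0.2]
opening: 1.002
finger_force: 0.0
```

Run:
```python
from h import *
s,im=snap('wrist','w2'); print(s['eef_pos'])
np.save('w2.npy',{k:s[k] for k in('eef_pos','tcp_rot')},allow_pickle=True)
p=project('wrist',[.545,.163,.09],s).astype(int); print(p)
c=im[p[1]-70:p[1]+70,p[0]-60:p[0]+60,::-1]
cv2.imwrite('pics/w2c.png',cv2.resize(c,None,fx=4,fy=4,interpolation=cv2.INTER_CUBIC))
```

```text
[0.51100601 0.23716098 0.25501663]
[396 177]
```

View pics/w2c.png

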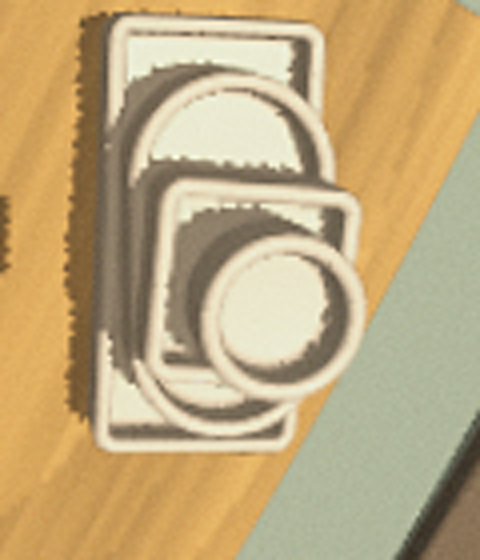

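w2 crop (4x, origin (336,107)): everything is clear of the shadow. The round dish's outer rim is centred at about (283,318) in the crop, and the corners of the square and oblong are visible. I'll cast rays from those.

Run:
```python
from h import *
s2=np.load('w2.npy',allow_pickle=True).item()
s1=dict(eef_pos=[.54329,.16661,.25468],tcp_rot=R.from_matrix(np.array([[.9161,.4010,-.0005],[.4010,-.9161,0],[-.0005,0,-1]]).T).as_quat())
c2=lambda p:(np.array(p,float)+.5)/4-.5+[336,107]
c1=lambda p:(np.array(p,float)+.5)/4-.5+[280,100]
p1={'ob_TL':(58,46),'ob_TR':(287,46),'ob_BL':(66,488),'ob_BR':(272,488),'rd':(185,344)}
p2={'ob_TL':(107,16),'ob_TR':(326,22),'ob_BL':(94,452),'ob_BR':(292,452),'rd':(283.5,318.5),'sq_TL':(163,180),'sq_TR':(361,190),'sq_BL':(146,377)}
H={'ob':.05,'sq':.098,'rd':.122}
for k in p2:
    e=onplane('wrist',c2(p2[k]),H[k[:2]],s2)[0]*1e3
    print(k,np.round(e[:2],1),end=' ')
    if k in p1:
        q,r=tri([rays('wrist',c1(p1[k]),s1),rays('wrist',c2(p2[k]),s2)]); print('tri',np.round(q*1e3,1),round(r*1e3,1),end='')
    print()
# ring contour of round, bright pinkish rim: circle fit in w2
a=np.linspace(0,2*np.pi,8,endpoint=False)
P=onplane('wrist',c2(np.c_[283.5+82.5*np.cos(a),318.5+83.5*np.sin(a)]),.122,s2)[:,:2]*1e3
print('round dia',np.linalg.norm(P-P.mean(0),axis=1)*2,P.mean(0))
# top view: round
g=cv2.cvtColor(cv2.imread('pics/top0.png'),cv2.COLOR_BGR2GRAY)[180:235,235:290]
G=cv2.resize(g,None,fx=6,fy=6,interpolation=cv2.INTER_CUBIC)
h=cv2.HoughCircles(G,cv2.HOUGH_GRADIENT,1,30,param1=100,param2=15,minRadius=50,maxRadius=66)
h=h[0][:3]; h=[((x+.5)/6-.5+235,(y+.5)/6-.5+180,r/6) for x,y,r in h]
for x,y,r in h:
    q,e=tri([rays('top',[x,y]),rays('wrist',c2(p2['rd']),s2)]); print('top rd',x,y,r,onplane('top',[x,y],.122)[0]*1e3,'tri',np.round(q*1e3,1),round(e*1e3,1))
```

```text
ob_TL [593.2 219.2] tri [593.6 218.5  43.8] 0.3
ob_TR [619.5 160.9] tri [619.9 159.7  46.1] 0.0
ob_BL [474.1 167.2] tri [472.2 165.5  44.9] 0.4
ob_BR [498.5 109.3] tri [497.5 107.6  46.1] 0.0
rd [545.2 160.8] tri [545.7 160.  118.8] 1.0
sq_TL [561.  196.3] 
sq_TR [580.6 148.1] 
sq_BL [513.2 177.7] 
round dia [41.58837841 43.40718428 41.77057168 39.86651295 41.11690182 42.39431619
 40.96512509 39.65752874] [545.16180666 160.41764844]
top rd 258.83334 206.0 9.433333 [544.93042355 159.66767709 122.        ] tri [545.  159.9 119.9] 0.1
top rd 264.33334 215.66667 10.716667 [524.29178444 147.74258618 122.        ] tri [532.7 148.7  84.5] 7.7
top rd 255.83333 196.0 10.533334 [566.34493501 166.28311581 122.        ] tri [556.6 166.9 146.5] 8.7
```

Round dish centre is (545.3,160.3) with its rim at z≈120, against 122 expected. The oblong is at (546,164) turned 23.4°, and the square at (547,163) turned 21.7°. The sizes agree. I'll go for the round dish, fingertips just above the square's rim.

>>> step_arm --increments '[[[17, -38, 0], [0, 0, 0]], [[17, -39, 0], [0, 0, 0]], [[0, 0, -35], [0, 0, 0]], [[0, 0, -35], [0, 0, 0]], [[0, 0, -35], [0, 0, 0]], [[0, 0, -25], [0, 0, 0]], [[0, 0, -15], [0, 0, 0]], [[0, 0, -5], [0, 0, 0]]]'

```text
time: 3.2
eef_pos: [0.5434, 0.1583, 0.1014]
tcp_rot: [0.98, 0.201, -0.004, -0.0]
contact_force: [-0.1, 0.6, 0.0]
opening: 0.998
finger_force: 0.0
```

>>> step_arm --increments '[[[0, 0, -5], [0, 0, 0]], [[0, 0, 0], [0, 0, 0]], [[0, 0, 0], [0, 0, 0]]]'

```text
time: 3.45
eef_pos: [0.5465, 0.1604, 0.1016]
tcp_rot: [0.979, 0.202, 0.001, 0.0]
contact_force: [0.6, 0.5, 0.3]
opening: 1.0
finger_force: 0.0
```

>>> step_arm --increments '[[[0, 0, 0], [0, 0, 0]], [[0, 0, 0], [0, 0, 0]], [[0, 0, 0], [0, 0, 0]], [[0, 0, 0], [0, 0, 0]], [[0, 0, 0], [0, 0, 0]], [[0, 0, 0], [0, 0, 0]]]' --fingers -1 --grip_force 30

```text
time: 3.95
eef_pos: [0.5461, 0.1611, 0.1015]
tcp_rot: [0.979, 0.203, 0.001, 0.0]
contact_force: [-0.2, -0.9, 4.3]
opening: 0.482
finger_force: 30.7
```

>>> step_arm --increments '[[[0, 0, 5], [0, 0, 0]], [[0, 0, 15], [0, 0, 0]], [[0, 0, 20], [0, 0, 0]], [[0, 0, 20], [0, 0, 0]], [[-7, -18, 0], [0, 0, 0]], [[-13, -35, 0], [0, 0, 0]], [[-13, -35, 0], [0, 0, 0]], [[-13, -35, 0], [0, 0, 0]]]'

```text
time: 4.62
eef_pos: [0.4982, 0.0373, 0.16]
tcp_rot: [0.979, 0.203, -0.0, -0.0]
contact_force: [0.8, -0.4, -1.5]
opening: 0.481
finger_force: 30.5
```

>>> step_arm --increments '[[[-13, -35, 0], [0, 0, 0]], [[-13, -35, 0], [0, 0, 0]], [[-13, -35, 0], [0, 0, 0]], [[-6, -18, 0], [0, 0, 0]], [[0, 0, -25], [0, 0, 0]], [[0, 0, -35], [0, 0, 0]], [[0, 0, -30], [0, 0, 0]], [[0, 0, -18], [0, 0, 0]]]'

```text
time: 5.28
eef_pos: [0.4518, -0.0842, 0.0489]
tcp_rot: [0.979, 0.202, -0.002, -0.002]
contact_force: [-0.6, -0.7, -1.0]
opening: 0.486
finger_force: 30.5
```

>>> step_arm --increments '[[[0, 0, -5], [0, 0, 0]], [[0, 0, -2], [0, 0, 0]], [[0, 0, 0], [0, 0, 0]]]'

```text
time: 5.53
eef_pos: [0.4546, -0.085, 0.0456]
tcp_rot: [0.979, 0.203, 0.0, 0.0]
contact_force: [0.5, 0.3, -0.4]
opening: 0.483
finger_force: 30.6
```

>>> step_arm --increments '[[[0, 0, -2], [0, 0, 0]], [[0, 0, -1], [0, 0, 0]], [[0, 0, -1], [0, 0, 0]], [[0, 0, 0], [0, 0, 0]]]'

```text
time: 5.87
eef_pos: [0.4548, -0.0852, 0.042]
tcp_rot: [0.979, 0.203, 0.001, 0.0]
contact_force: [0.3, 1.0, -1.1]
opening: 0.477
finger_force: 30.6
```

>>> step_arm --increments '[[[0, 0, -1], [0, 0, 0]], [[0, 0, 0], [0, 0, 0]]]'

```text
time: 6.03
eef_pos: [0.4545, -0.085, 0.0405]
tcp_rot: [0.979, 0.203, 0.0, 0.0]
contact_force: [-0.1, 1.0, -1.4]
opening: 0.482
finger_force: 30.6
```

>>> step_arm --increments '[[[0, 0, -1], [0, 0, 0]], [[0, 0, 0], [0, 0, 0]]]'

```text
time: 6.2
eef_pos: [0.4546, -0.0851, 0.0404]
tcp_rot: [0.979, 0.203, -0.0, -0.0]
contact_force: [-3.7, 0.3, 7.1]
opening: 0.481
finger_force: 31.2
```

>>> step_arm --increments '[[[0, 0, -1], [0, 0, 0]], [[0, 0, 0], [0, 0, 0]]]'

```text
time: 6.37
eef_pos: [0.4547, -0.0851, 0.0404]
tcp_rot: [0.979, 0.203, -0.001, -0.0]
contact_force: [-6.0, 2.0, 13.3]
opening: 0.481
finger_force: 31.7
```

Contact came at z=40.4, as predicted. I'll ease off, open, and go back to the clear viewpoint.

>>> step_arm --increments '[[[0, 0, 1], [0, 0, 0]], [[0, 0, 0], [0, 0, 0]], [[0, 0, 0], [0, 0, 0]], [[0, 0, 0], [0, 0, 0]], [[0, 0, 0], [0, 0, 0]], [[0, 0, 10], [0, 0, 0]], [[0, 0, 25], [0, 0, 0]], [[0, 0, 40], [0, 0, 0]]]' --fingers 1

```text
time: 7.03
eef_pos: [0.4512, -0.0838, 0.1118]
tcp_rot: [0.979, 0.202, -0.004, -0.003]
contact_force: [1.3, -0.1, 0.0]
opening: 1.0
finger_force: 0.0
```

>>> step_arm --increments '[[[0, 0, 40], [0, 0, 0]], [[0, 0, 40], [0, 0, 0]], [[2, 10, 38], [0, 0, 0]], [[6, 37, 18], [0, 0, 0]], [[7, 40, 4], [0, 0, 0]], [[7, 40, 0], [0, 0, 0]], [[7, 40, 0], [0, 0, 0]], [[7, 40, 0], [0, 0, 0]]]'

```text
time: 7.7
eef_pos: [0.4903, 0.1239, 0.2556]
tcp_rot: [0.979, 0.202, 0.001, 0.0]
contact_force: [0.5, -1.1, -0.6]
opening: 1.002
finger_force: 0.0
```

>>> step_arm --increments '[[[7, 40, 0], [0, 0, 0]], [[7, 40, 0], [0, 0, 0]], [[6, 35, 0], [0, 0, 0]], [[0, 0, 0], [0, 0, 0]], [[0, 0, 0], [0, 0, 0]]]'

```text
time: 8.12
eef_pos: [0.51, 0.2386, 0.2545]
tcp_rot: [0.979, 0.204, -0.0, 0.0]
contact_force: [-0.2, 0.1, -0.3]
opening: 0.997
finger_force: 0.0
```

Run:
```python
from h import *
s,im=snap('wrist','w3'); print(s['eef_pos'])
np.save('w3.npy',{k:s[k] for k in('eef_pos','tcp_rot')},allow_pickle=True)
p=project('wrist',[.545,.163,.09],s).astype(int); print(p)
c=im[p[1]-70:p[1]+70,p[0]-60:p[0]+60,::-1]
st,t=snap('top','top3')
t=t[140:290,190:480,::-1]
a=cv2.resize(c,None,fx=4,fy=4,interpolation=cv2.INTER_CUBIC); a=cv2.copyMakeBorder(a,0,40,0,0,0)
b=cv2.resize(t[85:125,155:205],None,fx=6,fy=6,interpolation=cv2.INTER_CUBIC); b=cv2.copyMakeBorder(b,0,600-b.shape[0],0,0,0)
cv2.imwrite('pics/w3c.png',np.hstack([a,b]))
```

```text
[0.50997213 0.23857827 0.25451615]
[398 177]
```

View pics/w3c.png

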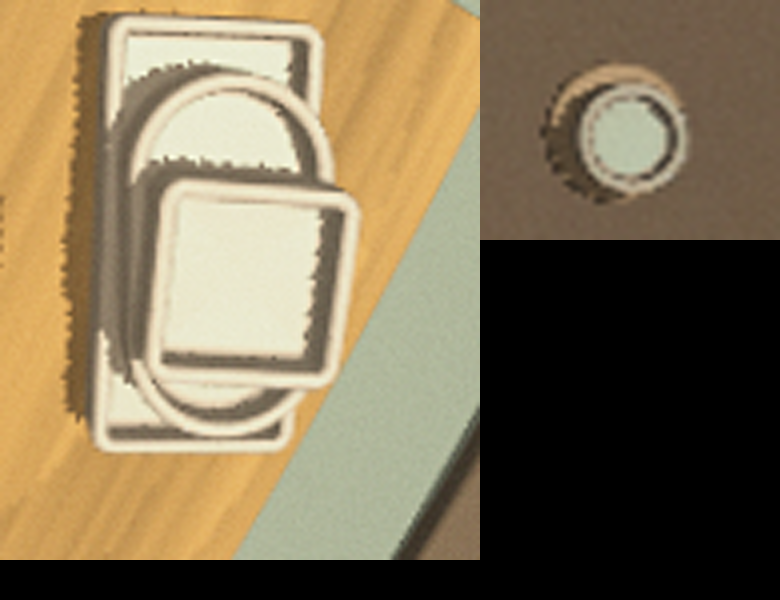

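The round dish stands upright on its setter (rim at top px ≈ (369.8,247.6)). The square's four corners are clear: crop (161,180), (361,190), (335,388), (146,378).

Run:
```python
from h import *
s=np.load('w3.npy',allow_pickle=True).item()
c=lambda p:(np.array(p,float)+.5)/4-.5+[338,107]
P=onplane('wrist',c([(161,180),(361,190),(335,388),(146,378)]),.098,s)[:,:2]*1e3
print(P.round(1),P.mean(0)); 
for i in range(4): d=P[(i+1)%4]-P[i]; print(np.linalg.norm(d).round(1),np.degrees(np.arctan2(d[1],d[0])).round(1)%90)
print('round rim',onplane('top',[369.8,247.6],.061)[0]*1e3)
# height check of square: corners vs first-view top image
```

```text
[[560.7 196.6]
 [580.6 147.9]
 [531.  128.7]
 [513.  177.3]] [546.35472367 162.65175614]
52.7 22.299999999999997
53.2 21.099999999999994
51.8 20.299999999999997
51.4 22.0
round rim [454.45119021 -85.84358202  61.        ]
```

>>> step_arm --increments '[[[18, -37, 0], [0, 0, -0.02]], [[18, -38, 0], [0, 0, -0.017]], [[0, 0, -38], [0, 0, 0]], [[0, 0, -38], [0, 0, 0]], [[0, 0, -38], [0, 0, 0]], [[0, 0, -30], [0, 0, 0]], [[0, 0, -20], [0, 0, 0]], [[0, 0, -10], [0, 0, 0]]]'

```text
time: 8.88
eef_pos: [0.5437, 0.1602, 0.0769]
tcp_rot: [0.983, 0.183, -0.003, -0.0]
contact_force: [-0.6, -0.6, -0.5]
opening: 1.004
finger_force: 0.0
```

>>> step_arm --increments '[[[0, 0, -5], [0, 0, 0]], [[0, 0, 0], [0, 0, 0]], [[0, 0, 0], [0, 0, 0]]]'

```text
time: 9.13
eef_pos: [0.5474, 0.1619, 0.077]
tcp_rot: [0.983, 0.184, 0.001, 0.0]
contact_force: [0.1, -0.0, 0.5]
opening: 1.0
finger_force: 0.0
```

>>> step_arm --increments '[[[0, 1, -2], [0, 0, 0]], [[0, 0, 0], [0, 0, 0]], [[0, 0, 0], [0, 0, 0]], [[0, 0, 0], [0, 0, 0]], [[0, 0, 0], [0, 0, 0]], [[0, 0, 0], [0, 0, 0]]]' --fingers -1 --grip_force 30

```text
time: 9.63
eef_pos: [0.5473, 0.1635, 0.0748]
tcp_rot: [0.983, 0.184, 0.001, 0.0]
contact_force: [0.4, -0.3, 6.1]
opening: 0.629
finger_force: 32.9
```

>>> step_arm --increments '[[[0, 0, 5], [0, 0, 0]], [[0, 0, 15], [0, 0, 0]], [[0, 0, 20], [0, 0, 0]], [[0, 0, 20], [0, 0, 0]], [[4.5, -17.5, 0], [0, 0, -0.01]], [[9.5, -34.5, 0], [0, 0, -0.03]], [[9.5, -34.5, 0], [0, 0, -0.03]], [[9.5, -34.5, 0], [0, 0, -0.03]]]'

```text
time: 10.3
eef_pos: [0.5786, 0.0416, 0.1328]
tcp_rot: [0.991, 0.135, -0.001, -0.0]
contact_force: [1.0, 0.7, -1.2]
opening: 0.626
finger_force: 32.1
```

>>> step_arm --increments '[[[9.5, -34.5, 0], [0, 0, -0.026]], [[9.5, -34.5, 0], [0, 0, 0]], [[9.5, -34.5, 0], [0, 0, 0]], [[5.5, -19, 0], [0, 0, 0]], [[0, 0, -20], [0, 0, 0]], [[0, 0, -32], [0, 0, 0]], [[0, 0, -25], [0, 0, 0]], [[0, 0, -10], [0, 0, 0]]]'

```text
time: 10.97
eef_pos: [0.6095, -0.0794, 0.0411]
tcp_rot: [0.993, 0.122, -0.004, -0.002]
contact_force: [-0.4, -0.0, -1.6]
opening: 0.627
finger_force: 32.1
```

>>> step_arm --increments '[[[0, 0, -3], [0, 0, 0]], [[0, 0, -2], [0, 0, 0]], [[0, 0, 0], [0, 0, 0]], [[0, 0, 0], [0, 0, 0]]]'

```text
time: 11.3
eef_pos: [0.6146, -0.0804, 0.0433]
tcp_rot: [0.992, 0.122, 0.002, 0.001]
contact_force: [0.5, 0.7, 0.1]
opening: 0.62
finger_force: 32.1
```

>>> step_arm --increments '[[[0, 0, -2], [0, 0, 0]], [[0, 0, -2], [0, 0, 0]], [[0, 0, -1], [0, 0, 0]], [[0, 0, 0], [0, 0, 0]]]'

```text
time: 11.63
eef_pos: [0.614, -0.0803, 0.0379]
tcp_rot: [0.993, 0.122, 0.001, 0.0]
contact_force: [-1.1, 0.8, 5.1]
opening: 0.623
finger_force: 32.7
```

>>> step_arm --increments '[[[0, 0, -1], [0, 0, 0]], [[0, 0, 0], [0, 0, 0]]]'

```text
time: 11.8
eef_pos: [0.6141, -0.0804, 0.0378]
tcp_rot: [0.993, 0.122, 0.0, 0.0]
contact_force: [-4.0, 0.5, 8.6]
opening: 0.621
finger_force: 33.3
```

>>> step_arm --increments '[[[0, 0, -1], [0, 0, 0]], [[0, 0, 0], [0, 0, 0]]]'

```text
time: 11.97
eef_pos: [0.6141, -0.0803, 0.0378]
tcp_rot: [0.993, 0.122, 0.0, 0.0]
contact_force: [-6.2, 1.4, 13.2]
opening: 0.627
finger_force: 33.8
```

>>> step_arm --increments '[[[0, 0, 2], [0, 0, 0]], [[0, 0, 0], [0, 0, 0]], [[0, 0, 0], [0, 0, 0]], [[0, 0, 0], [0, 0, 0]], [[0, 0, 0], [0, 0, 0]], [[0, 0, 10], [0, 0, 0]], [[0, 0, 25], [0, 0, 0]], [[0, 0, 40], [0, 0, 0]]]' --fingers 1

```text
time: 12.63
eef_pos: [0.6098, -0.0793, 0.1075]
tcp_rot: [0.993, 0.122, -0.005, -0.002]
contact_force: [1.2, -0.8, -0.7]
opening: 0.998
finger_force: 0.0
```

>>> step_arm --increments '[[[0, 0, 40], [0, 0, 0]], [[0, 0, 40], [0, 0, 0]], [[-7, 20, 34], [0, 0, 0.03]], [[-12, 37, 17], [0, 0, 0.03]], [[-12, 37, 7], [0, 0, 0.03]], [[-12, 37, 0], [0, 0, 0.03]], [[-12, 37, 0], [0, 0, 0.03]], [[-12, 37, 0], [0, 0, 0.015]]]'

```text
time: 13.3
eef_pos: [0.5457, 0.1256, 0.2502]
tcp_rot: [0.979, 0.204, 0.001, 0.0]
contact_force: [0.9, 0.6, 0.1]
opening: 0.999
finger_force: 0.0
```

>>> step_arm --increments '[[[-12, 37, 0], [0, 0, 0]], [[-12, 37, 0], [0, 0, 0]], [[-12, 37, 0], [0, 0, 0]], [[0, 0, 0], [0, 0, 0]], [[0, 0, 0], [0, 0, 0]]]'

```text
time: 13.72
eef_pos: [0.5095, 0.2369, 0.2496]
tcp_rot: [0.979, 0.205, 0.0, 0.0]
contact_force: [-0.4, -0.5, 0.5]
opening: 1.001
finger_force: 0.0
```

Run:
```python
from h import *
s,im=snap('wrist','w4'); print(s['eef_pos'],s['tcp_rot'])
np.save('w4.npy',{k:s[k] for k in('eef_pos','tcp_rot')},allow_pickle=True)
p=project('wrist',[.545,.163,.07],s).astype(int); print(p)
c=im[p[1]-70:p[1]+70,p[0]-60:p[0]+60,::-1]
st,t=snap('top','top4')
t=t[:,:,::-1]
a=cv2.resize(c,None,fx=4,fy=4,interpolation=cv2.INTER_CUBIC); a=cv2.copyMakeBorder(a,0,40,0,0,0)
b=cv2.resize(t[155:205,345:395],None,fx=6,fy=6,interpolation=cv2.INTER_CUBIC); b=cv2.copyMakeBorder(b,0,600-b.shape[0],0,0,0)
cv2.imwrite('pics/w4c.png',np.hstack([a,b]))
```

```text
[0.50954264 0.23688738 0.24959294] [9.78660923e-01 2.05481630e-01 2.91816369e-04 1.07665716e-04]
[393 173]
```

View pics/w4c.png

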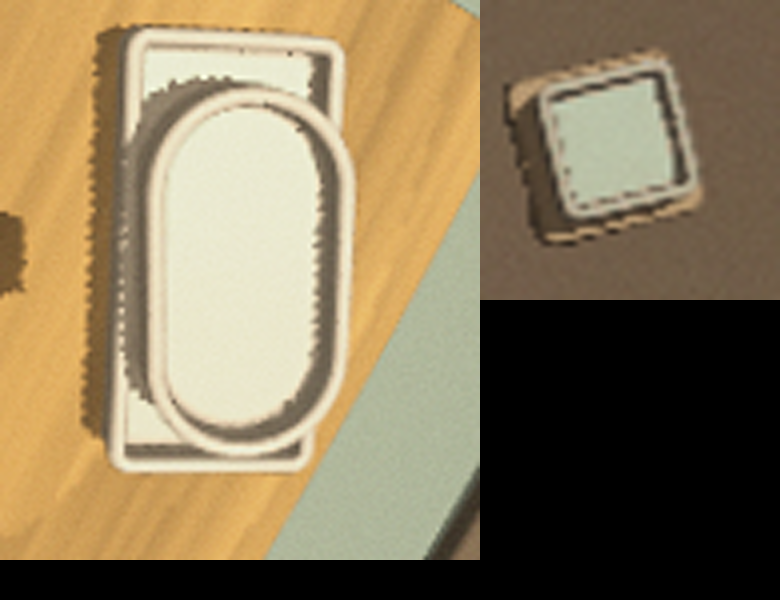

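The square dish sits on its setter (top-crop corners (61,92), (185,62), (218,190), (95,218)). The oval's outline is clear: top (247,85), bottom (247,455), left edge x≈149, right edge x≈350.

Run:
```python
from h import *
s=np.load('w4.npy',allow_pickle=True).item()
c=lambda p:(np.array(p,float)+.5)/4-.5+[333,103]
w=lambda p,z:onplane('wrist',c(p),z,s)[:,:2]*1e3
O=w([(247,85),(247,455),(151,190),(148,380),(355,190),(346,380)],.074)
print(O.round(1)); m=lambda d:np.degrees(np.arctan2(d[1],d[0])).round(1)
print('len',np.linalg.norm(O[0]-O[1]),'ctr ends',(O[0]+O[1])/2,'ang',m(O[2]-O[3]),m(O[4]-O[5]),'ctr sides',O[2:].mean(0))
d=(O[2]-O[3])+(O[4]-O[5]); d/=np.linalg.norm(d); n=np.array([-d[1],d[0]]); print('width',(O[2:4]@n).mean()-(O[4:]@n).mean())
cen=d*((O[0]+O[1])/2@d)+n*(O[2:]@n).mean(); print('CENTRE',cen)
B=w([(125,27),(346,37),(314,472),(110,472)],.05); print('oblong',B.round(1),B.mean(0),m(B[0]-B[3]),m(B[1]-B[2]))
S=onplane('top',(np.array([(61,92),(185,62),(218,190),(95,218)])+.5)/6-.5+[345,155],.061)[:,:2]*1e3
print('square',S.mean(0),[m(S[i]-S[i-1])%90 for i in range(4)])
```

```text
[[593.2 187.3]
 [501.8 140.2]
 [557.3 198.4]
 [510.1 176.2]
 [581.2 147.5]
 [532.9 124.2]]
len 102.82066618649691 ctr ends [547.47450565 163.72289034] ang 25.2 25.8 ctr sides [545.38674697 161.59455611]
width 56.50967975977693
CENTRE [547.91437017 162.80238906]
oblong [[593.8 219.3]
 [619.4 160.9]
 [499.2 108. ]
 [474.2 166.8]] [546.66550636 163.76358782] 23.7 23.7
square [612.95317036 -82.07999078] [np.float64(14.9), np.float64(13.900000000000006), np.float64(14.199999999999989), np.float64(13.099999999999994)]
```

>>> step_arm --increments '[[[19, -37, 0], [0, 0, 0.016]], [[19, -37, 0], [0, 0, 0.015]], [[0, 0, -38], [0, 0, 0]], [[0, 0, -38], [0, 0, 0]], [[0, 0, -38], [0, 0, 0]], [[0, 0, -38], [0, 0, 0]], [[0, 0, -27], [0, 0, 0]], [[0, 0, -10], [0, 0, 0]]]'

```text
time: 14.48
eef_pos: [0.5453, 0.1587, 0.0548]
tcp_rot: [0.976, 0.217, -0.005, -0.0]
contact_force: [-1.9, -0.0, 0.2]
opening: 1.0
finger_force: 0.0
```

>>> step_arm --increments '[[[0, 0, -5], [0, 0, 0]], [[0, 0, 0], [0, 0, 0]], [[0, 0, 0], [0, 0, 0]]]'

```text
time: 14.73
eef_pos: [0.5502, 0.1608, 0.057]
tcp_rot: [0.976, 0.218, 0.002, 0.0]
contact_force: [0.0, 0.4, 0.6]
opening: 1.004
finger_force: 0.0
```

>>> step_arm --increments '[[[-1, 1, -4], [0, 0, 0]], [[-1, 1, -3], [0, 0, 0]], [[0, 0, 0], [0, 0, 0]], [[0, 0, 0], [0, 0, 0]]]'

```text
time: 15.07
eef_pos: [0.5465, 0.1634, 0.0485]
tcp_rot: [0.976, 0.219, 0.0, 0.0]
contact_force: [-0.6, -0.3, -0.3]
opening: 1.001
finger_force: 0.0
```

>>> step_arm --increments '[[[0, 0, 1], [0, 0, 0]], [[0, 0, 0], [0, 0, 0]], [[0, 0, 0], [0, 0, 0]], [[0, 0, 0], [0, 0, 0]], [[0, 0, 0], [0, 0, 0]], [[0, 0, 0], [0, 0, 0]]]' --fingers -1 --grip_force 45

```text
time: 15.57
eef_pos: [0.5471, 0.1632, 0.0497]
tcp_rot: [0.976, 0.219, 0.001, 0.0]
contact_force: [0.7, 0.0, 2.9]
opening: 0.667
finger_force: 49.6
```

>>> step_arm --increments '[[[0, 0, 5], [0, 0, 0]], [[0, 0, 15], [0, 0, 0]], [[0, 0, 25], [0, 0, 0]], [[0, 0, 25], [0, 0, 0]], [[-4, -18.5, 5], [0, 0, 0]], [[-8.5, -37.2, 0], [0, 0, -0.056]], [[-8.5, -37.2, 0], [0, 0, -0.056]], [[-8.5, -37.2, 0], [0, 0, -0.056]]]'

```text
time: 16.23
eef_pos: [0.5156, 0.0322, 0.1234]
tcp_rot: [0.991, 0.135, -0.001, -0.0]
contact_force: [0.3, 0.0, -2.2]
opening: 0.67
finger_force: 49.1
```

>>> step_arm --increments '[[[-8.5, -37.2, 0], [0, 0, -0.056]], [[-8.5, -37.2, 0], [0, 0, -0.056]], [[-8.5, -37.2, 0], [0, 0, -0.056]], [[-8.5, -37.2, 0], [0, 0, -0.056]], [[-8.5, -37.2, 0], [0, 0, -0.056]], [[-8.5, -37.2, 0], [0, 0, -0.056]], [[-8.5, -37.2, 0], [0, 0, -0.056]], [[-4, -18.5, 0], [0, 0, -0.056]]]'

```text
time: 16.9
eef_pos: [0.4518, -0.249, 0.1235]
tcp_rot: [0.996, -0.09, -0.001, 0.0]
contact_force: [-0.0, 0.7, -0.7]
opening: 0.67
finger_force: 49.1
```

>>> step_arm --increments '[[[0, 0, -20], [0, 0, 0]], [[0, 0, -30], [0, 0, 0]], [[0, 0, -20], [0, 0, 0]], [[0, 0, -8], [0, 0, 0]], [[0, 0, 0], [0, 0, 0]], [[0, 0, 0], [0, 0, 0]]]'

```text
time: 17.4
eef_pos: [0.4533, -0.2456, 0.0459]
tcp_rot: [0.996, -0.087, -0.0, -0.0]
contact_force: [0.9, 1.0, -1.1]
opening: 0.666
finger_force: 49.0
```

>>> step_arm --increments '[[[1, 0, -3], [0, 0, 0]], [[0, 0, -2], [0, 0, 0]], [[0, 0, -2], [0, 0, 0]], [[0, 0, 0], [0, 0, 0]], [[0, 0, 0], [0, 0, 0]]]'

```text
time: 17.82
eef_pos: [0.4546, -0.2459, 0.0394]
tcp_rot: [0.996, -0.087, 0.0, 0.0]
contact_force: [-0.0, 0.2, -1.6]
opening: 0.667
finger_force: 49.0
```

>>> step_arm --increments '[[[0, 0, -1], [0, 0, 0]], [[0, 0, -1], [0, 0, 0]], [[0, 0, 0], [0, 0, 0]]]'

```text
time: 18.07
eef_pos: [0.4543, -0.2458, 0.0369]
tcp_rot: [0.996, -0.087, -0.0, -0.0]
contact_force: [0.3, -0.3, -1.9]
opening: 0.672
finger_force: 49.0
```

>>> step_arm --increments '[[[0, 0, -1], [0, 0, 0]], [[0, 0, 0], [0, 0, 0]]]'

```text
time: 18.23
eef_pos: [0.4544, -0.2459, 0.0367]
tcp_rot: [0.996, -0.087, -0.0, -0.0]
contact_force: [-2.5, 2.0, 3.8]
opening: 0.669
finger_force: 49.6
```

>>> step_arm --increments '[[[0, 0, 0], [0, 0, 0]], [[0, 0, 0], [0, 0, 0]], [[0, 0, 0], [0, 0, 0]], [[0, 0, 0], [0, 0, 0]], [[0, 0, 0], [0, 0, 0]], [[0, 0, 10], [0, 0, 0]], [[0, 0, 25], [0, 0, 0]], [[0, 0, 40], [0, 0, 0]]]' --fingers 1

```text
time: 18.9
eef_pos: [0.4518, -0.2438, 0.1083]
tcp_rot: [0.996, -0.088, -0.004, -0.003]
contact_force: [0.4, 0.4, -0.0]
opening: 1.003
finger_force: 0.0
```

>>> step_arm --increments '[[[0, 0, 38], [0, 0, 0]], [[0, 0, 38], [0, 0, 0.03]], [[2, 20, 32], [0, 0, 0.05]], [[4, 33, 20], [0, 0, 0.05]], [[4, 37, 10], [0, 0, 0.05]], [[4, 39, 0], [0, 0, 0.05]], [[4, 39, 0], [0, 0, 0.05]], [[5, 39, 0], [0, 0, 0.05]]]'

```text
time: 19.57
eef_pos: [0.4773, -0.0372, 0.2505]
tcp_rot: [0.997, 0.078, 0.001, 0.0]
contact_force: [0.7, -0.3, 0.2]
opening: 1.0
finger_force: 0.0
```

>>> step_arm --increments '[[[5, 39, 0], [0, 0, 0.05]], [[5, 39, 0], [0, 0, 0.05]], [[5, 39, 0], [0, 0, 0.05]], [[5, 39, 0], [0, 0, 0.05]], [[5, 39, 0], [0, 0, 0.05]], [[5, 39, 0], [0, 0, 0]], [[3, 42, 0], [0, 0, 0]], [[0, 0, 0], [0, 0, 0]]]'

```text
out of range: a shift must lie within [-41.7, 41.7]
```

>>> step_arm --increments '[[[5, 39, 0], [0, 0, 0.05]], [[5, 39, 0], [0, 0, 0.05]], [[5, 39, 0], [0, 0, 0.05]], [[5, 39, 0], [0, 0, 0.05]], [[5, 39, 0], [0, 0, 0.05]], [[5, 39, 0], [0, 0, 0]], [[3, 40, 0], [0, 0, 0]], [[0, 0, 0], [0, 0, 0]]]'

```text
time: 20.23
eef_pos: [0.5099, 0.2409, 0.2498]
tcp_rot: [0.979, 0.204, 0.001, -0.001]
contact_force: [0.1, -0.3, 0.4]
opening: 0.998
finger_force: 0.0
```

Run:
```python
from h import *
s,im=snap('wrist','w5'); print(s['eef_pos'],s['tcp_rot'])
np.save('w5.npy',{k:s[k] for k in('eef_pos','tcp_rot')},allow_pickle=True)
p=project('wrist',[.545,.163,.05],s).astype(int); print(p)
c=im[p[1]-70:p[1]+70,p[0]-60:p[0]+60,::-1]
st,t=snap('top','top5')
t=t[:,:,::-1]
a=cv2.resize(c,None,fx=4,fy=4,interpolation=cv2.INTER_CUBIC); a=cv2.copyMakeBorder(a,0,40,0,0,0)
b=cv2.resize(t[215:280,410:460],None,fx=6,fy=6,interpolation=cv2.INTER_CUBIC); b=cv2.copyMakeBorder(b,0,600-b.shape[0],0,0,0)
cv2.imwrite('pics/w5c.png',np.hstack([a,b]))
```

```text
[0.50986602 0.24092515 0.24980673] [ 9.78985841e-01  2.03922011e-01  7.20052145e-04 -1.42032907e-03]
[393 170]
```

View pics/w5c.png

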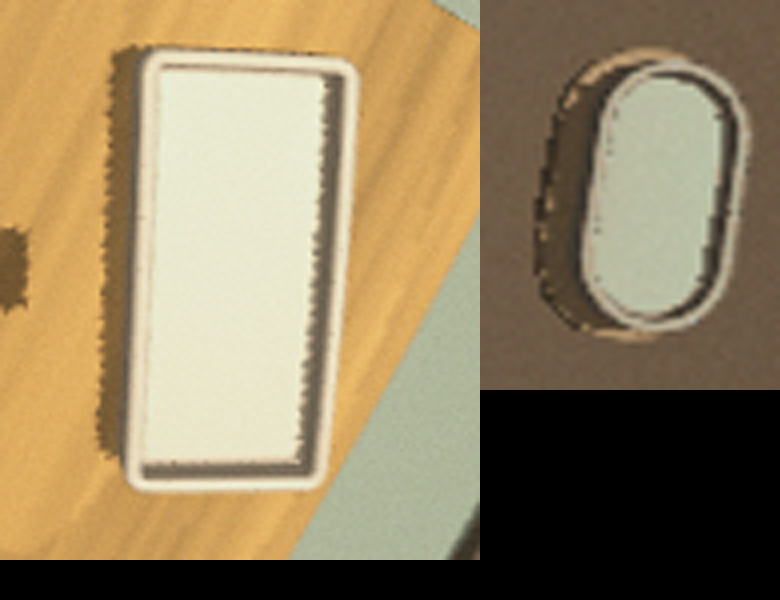

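The oval stands on its setter: top-crop extents are top (190,60), bottom (185,330), left x=103, right x=269. The oblong's corners are at crop (140,49), (360,58), (326,492), (124,491).

Run:
```python
from h import *
s=np.load('w5.npy',allow_pickle=True).item()
c=lambda p:(np.array(p,float)+.5)/4-.5+[333,100]
m=lambda d:np.degrees(np.arctan2(d[1],d[0])).round(1)
B=onplane('wrist',c([(140,49),(360,58),(326,492),(124,491)]),.05,s)[:,:2]*1e3
print('oblong',B.round(1),B.mean(0),m(B[0]-B[3]),m(B[1]-B[2]),[np.linalg.norm(B[i]-B[i-1]).round(1) for i in range(4)])
O=onplane('top',(np.array([(190,60),(185,330),(103,230),(269,150)])+.5)/6-.5+[410,215],.061)[:,:2]*1e3
print('oval',O.round(1),(O[0]+O[1])/2,(O[2]+O[3])/2)
```

```text
oblong [[593.4 218.7]
 [619.1 160.3]
 [498.4 107.9]
 [474.  166.7]] [546.23007438 163.40194494] 23.6 23.5 [np.float64(130.2), np.float64(63.8), np.float64(131.6), np.float64(63.7)]
oval [[ 507.  -249.3]
 [ 405.1 -246.1]
 [ 442.7 -215.4]
 [ 473.  -279. ]] [ 456.05595759 -247.67253498] [ 457.82105581 -247.16450147]
```

>>> step_arm --increments '[[[18, -36, 0], [0, 0, 0.003]], [[18, -36, 0], [0, 0, 0]], [[0, 0, -38], [0, 0, 0]], [[0, 0, -38], [0, 0, 0]], [[0, 0, -38], [0, 0, 0]], [[0, 0, -38], [0, 0, 0]], [[0, 0, -35], [0, 0, 0]], [[0, 0, -20], [0, 0, 0]]]'

```text
time: 21.0
eef_pos: [0.5436, 0.161, 0.038]
tcp_rot: [0.98, 0.201, -0.003, -0.0]
contact_force: [0.4, -0.1, -0.2]
opening: 1.0
finger_force: 0.0
```

>>> step_arm --increments '[[[0, 0, -8], [0, 0, 0]], [[0, 0, 0], [0, 0, 0]], [[0, 0, 0], [0, 0, 0]], [[0, 0, 0], [0, 0, 0]]]'

```text
time: 21.33
eef_pos: [0.5484, 0.1629, 0.0365]
tcp_rot: [0.979, 0.202, 0.002, 0.0]
contact_force: [0.8, -0.3, 1.3]
opening: 0.998
finger_force: 0.0
```

>>> step_arm --increments '[[[-1, 0, -8], [0, 0, 0]], [[-1, 0, -5], [0, 0, 0]], [[0, 0, -2], [0, 0, 0]], [[0, 0, 0], [0, 0, 0]], [[0, 0, 0], [0, 0, 0]]]'

```text
time: 21.75
eef_pos: [0.5442, 0.1632, 0.0189]
tcp_rot: [0.979, 0.203, -0.0, -0.0]
contact_force: [-0.3, 0.5, 0.3]
opening: 1.006
finger_force: 0.0
```

>>> step_arm --increments '[[[0, 0, 0], [0, 0, 0]], [[0, 0, 0], [0, 0, 0]], [[0, 0, 0], [0, 0, 0]], [[0, 0, 0], [0, 0, 0]], [[0, 0, 0], [0, 0, 0]], [[0, 0, 0], [0, 0, 0]]]' --fingers -1 --grip_force 55

```text
time: 22.25
eef_pos: [0.545, 0.1633, 0.0195]
tcp_rot: [0.979, 0.202, 0.001, -0.0]
contact_force: [0.4, 0.6, 3.3]
opening: 0.738
finger_force: 63.5
```

>>> step_arm --increments '[[[0, 0, 5], [0, 0, 0]], [[0, 0, 15], [0, 0, 0]], [[0, 0, 25], [0, 0, 0]], [[0, 0, 25], [0, 0, 0]], [[3, -17.5, 10], [0, 0, 0]], [[6.1, -35.2, 0], [0, 0, -0.017]], [[6.1, -35.2, 0], [0, 0, -0.017]], [[6.1, -35.2, 0], [0, 0, -0.017]]]'

```text
time: 22.92
eef_pos: [0.5647, 0.0392, 0.0984]
tcp_rot: [0.984, 0.178, -0.001, -0.0]
contact_force: [0.8, -0.2, -3.2]
opening: 0.74
finger_force: 62.9
```

>>> step_arm --increments '[[[6.1, -35.2, 0], [0, 0, -0.017]], [[6.1, -35.2, 0], [0, 0, -0.017]], [[6.1, -35.2, 0], [0, 0, -0.017]], [[6.1, -35.2, 0], [0, 0, -0.017]], [[6.1, -35.2, 0], [0, 0, -0.017]], [[6.1, -35.2, 0], [0, 0, -0.017]], [[6.1, -35.2, 0], [0, 0, -0.017]], [[6.1, -35.2, 0], [0, 0, -0.017]]]'

```text
time: 23.58
eef_pos: [0.6134, -0.2428, 0.0975]
tcp_rot: [0.994, 0.11, -0.001, -0.001]
contact_force: [0.9, 0.4, -2.5]
opening: 0.736
finger_force: 62.9
```

>>> step_arm --increments '[[[3, -17.5, 0], [0, 0, 0]], [[0, 0, -20], [0, 0, 0]], [[0, 0, -30], [0, 0, 0]], [[0, 0, -15], [0, 0, 0]], [[0, 0, 0], [0, 0, 0]], [[0, 0, 0], [0, 0, 0]]]'

```text
time: 24.08
eef_pos: [0.616, -0.2576, 0.0319]
tcp_rot: [0.994, 0.111, -0.002, -0.002]
contact_force: [-0.2, -0.3, -1.5]
opening: 0.74
finger_force: 62.8
```

>>> step_arm --increments '[[[1, 0, -2], [0, 0, 0]], [[0, 0, -2], [0, 0, 0]], [[0, 0, 0], [0, 0, 0]], [[0, 0, 0], [0, 0, 0]]]'

```text
time: 24.42
eef_pos: [0.6192, -0.2592, 0.0313]
tcp_rot: [0.994, 0.11, 0.001, 0.001]
contact_force: [0.5, 0.3, -3.2]
opening: 0.738
finger_force: 62.9
```

>>> step_arm --increments '[[[0, 0, -1], [0, 0, 0]], [[0, 0, -1], [0, 0, 0]], [[0, 0, 0], [0, 0, 0]]]'

```text
time: 24.67
eef_pos: [0.6185, -0.259, 0.028]
tcp_rot: [0.994, 0.11, -0.0, -0.0]
contact_force: [0.1, 1.3, -2.8]
opening: 0.736
finger_force: 62.9
```

>>> step_arm --increments '[[[0, 0, -1], [0, 0, 0]], [[0, 0, 0], [0, 0, 0]]]'

```text
time: 24.83
eef_pos: [0.6184, -0.259, 0.0268]
tcp_rot: [0.994, 0.11, -0.0, -0.0]
contact_force: [-0.3, -0.5, -2.3]
opening: 0.735
finger_force: 62.9
```

>>> step_arm --increments '[[[0, 0, -1], [0, 0, 0]], [[0, 0, -1], [0, 0, 0]], [[0, 0, 0], [0, 0, 0]]]'

```text
time: 25.08
eef_pos: [0.6184, -0.259, 0.0247]
tcp_rot: [0.994, 0.11, -0.0, -0.0]
contact_force: [-0.8, -0.5, -1.3]
opening: 0.742
finger_force: 62.9
```

>>> step_arm --increments '[[[0, 0, -1], [0, 0, 0]], [[0, 0, 0], [0, 0, 0]]]'

```text
time: 25.25
eef_pos: [0.6186, -0.2591, 0.0246]
tcp_rot: [0.994, 0.11, -0.0, -0.0]
contact_force: [-2.0, 1.1, 0.5]
opening: 0.733
finger_force: 63.2
```

>>> step_arm --increments '[[[0, 0, 0], [0, 0, 0]], [[0, 0, 0], [0, 0, 0]], [[0, 0, 0], [0, 0, 0]], [[0, 0, 0], [0, 0, 0]], [[0, 0, 0], [0, 0, 0]], [[0, 0, 10], [0, 0, 0]], [[0, 0, 25], [0, 0, 0]], [[0, 0, 40], [0, 0, 0]]]' --fingers 1

```text
time: 25.92
eef_pos: [0.6155, -0.2574, 0.0952]
tcp_rot: [0.994, 0.11, -0.004, -0.003]
contact_force: [0.3, 0.0, -1.0]
opening: 1.005
finger_force: 0.0
```

>>> step_arm --increments '[[[0, 0, 40], [0, 0, 0]], [[0, 0, 40], [0, 0, 0]], [[0, 0, 40], [0, 0, 0]], [[-25, -30, 0], [0, 0, 0]], [[-25, -30, 0], [0, 0, 0]], [[-25, -30, 0], [0, 0, 0]], [[-25, -30, 0], [0, 0, 0]], [[-25, -30, 0], [0, 0, 0]]]'

```text
time: 26.58
eef_pos: [0.4924, -0.4101, 0.2203]
tcp_rot: [0.994, 0.11, 0.0, 0.001]
contact_force: [0.6, 0.2, 0.4]
opening: 1.002
finger_force: 0.0
```

>>> step_arm --increments '[[[-25, -30, 0], [0, 0, 0]], [[-25, -30, 0], [0, 0, 0]], [[-25, -30, 0], [0, 0, 0]], [[-25, -30, 0], [0, 0, 0]], [[-25, -30, 0], [0, 0, 0]], [[0, 0, 0], [0, 0, 0]], [[0, 0, 0], [0, 0, 0]]]'

```text
time: 27.17
eef_pos: [0.3668, -0.5606, 0.2196]
tcp_rot: [0.994, 0.108, 0.0, 0.0]
contact_force: [0.2, -0.8, -0.3]
opening: 1.001
finger_force: 0.0
```

Run:
```python
from h import *
s,t=snap('top','top6'); s,b=snap('scene','scene6'); print(s['eef_pos'],s['time'])
a=cv2.resize(t[75:290,310:485],None,fx=2.7,fy=2.7,interpolation=cv2.INTER_CUBIC)
b=cv2.resize(b[160:320,145:345],None,fx=1.6,fy=1.6,interpolation=cv2.INTER_CUBIC)
b=cv2.copyMakeBorder(b,0,a.shape[0]-b.shape[0],0,0,0)
cv2.imwrite('pics/fin.png',np.hstack([a,b])[:,:,::-1])
```

```text
[ 0.36801127 -0.55940636  0.21949144] 27.2167
```

View pics/fin.png

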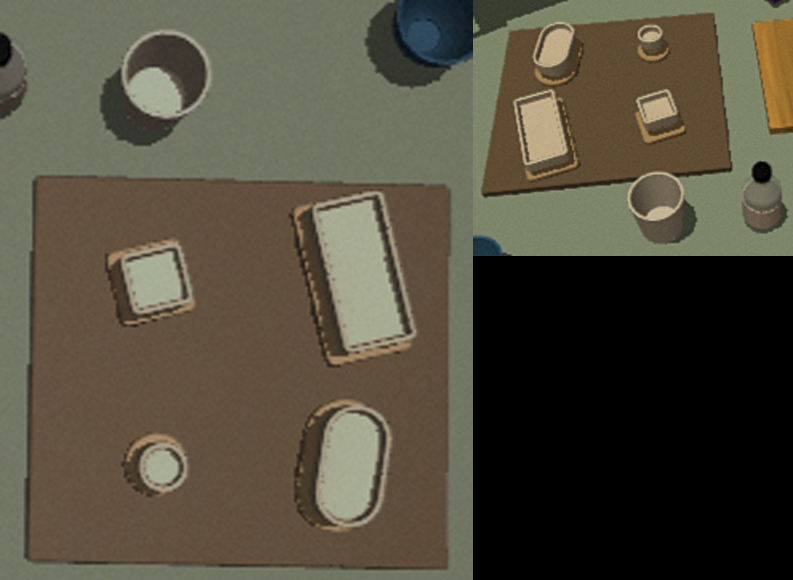

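All four dishes are upright on their setters, with the cup and bottle in place. I'll check the oblong numerically (corners at crop (312,202), (382,192), (414,337), (343,353)) before signing off.

Run:
```python
from h import *
m=lambda d:np.degrees(np.arctan2(d[1],d[0])).round(1)
f=lambda p,z:onplane('top',(np.array(p,float)+.5)/2.7-.5+[310,75],z)[:,:2]*1e3
S=f([(312,202),(382,192),(414,337),(343,353)],.055); print('oblong',S.mean(0),m(S[0]-S[3]),m(S[1]-S[2]))
print('square',f([(155,276)],.061),'round',f([(162.5,466)],.061),'oval',f([(352,466)],.061))
```

```text
oblong [ 621.41664464 -258.89384593] 11.0 11.6
square [[615.42138473 -80.28782342]] round [[455.17899816 -86.00636497]] oval [[ 455.47070875 -245.88571685]]
```

All four are within about 3 mm and 2° of their setters, so I'm handing in.

```bash
python3 -c "
from plant import sign_off
print(sign_off())"
```

```text
the job is handed in; nothing more can be done
None
```

I took the stack apart and stood all four dishes upright on their matching setters, within about 3 mm and 2° by camera, with the cup and bottle still in place; the job is handed in at about 27 s, though sign-off returned no verdict.

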